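# Load the cleaning basket with cast dental bridges

### The arm

A 6-joint arm with a two-finger parallel gripper is mounted at the origin on the work surface. World frame = base frame: x ahead of the robot, y to its left, z up, the work surface at z = 0. Lengths are in mm, angles in rad, forces in N, time in s.
With the tool pointing down it reaches from about 350 to 775 mm from the base axis. Payload 7.3 kg.
Tool frame: the origin (TCP) lies between the finger pads; the fingertips stand 14 mm ahead of it and the grasp point (between the pads) lies 5 mm behind it; z points along the fingers, y is the line along which they close (so a half turn about z gives the same grasp; the last joint's range is limited). The gripper opens to 92 mm and grips with 3 to 60 N. Pads are 19 mm wide; open, the fingers measure 130 mm over their backs; the gripper's body (75 mm by 190 mm) begins 47 mm behind the grasp point.
Start: joints at [-0.146, 0.342, 1.524, -0, 1.275, -0.146], TCP at [525.018, 0.02, 240.741] pointing down, gripper open.
Joint ranges: [-2.53, 2.53], [-0.77, 2.02], [0.04, 2.7], [-1, 4.14], [0.28, 2.66], [-3.11, 3.11]. Speed limits (rad/s): [2.57, 2.57, 3.14, 3.14, 3.14, 3.14].

### API

Orientations are given as [roll, pitch, yaw] about the fixed x, y, z axes, in that order (R = Rz(yaw) Ry(pitch) Rx(roll)).
In Python, from plant import get_obs, cams, close_job gives the robot as it stands. The module is installed in compiled form; this text tells all that it offers.
- The arm moves only by the shell command python3 -m creep 'ROWS'. ROWS is JSON, a list of rows, each an object of numbers: "hand": the opening, from 0 (shut) to 1 (fully open); "tx", "ty", "tz": the shift along the tool's x, y, z in m; "spin": the turn about the tool's z in degrees. In form: [{"hand": .., "tx": .., "ty": .., "tz": .., "spin": ..}, ...]. A call has 1 to 5 rows; each row shifts and turns the commanded pose from where the row before left it, along the tool's axes as they then stand; what a row does not reach is not made up. A row lasts 1/8 s, in which the tool goes at most 62.5 mm and 10.7 degrees, less where a joint would pass 70% of its speed; a pose out of reach is approached as far as the arm can. A call is refused whole if a number of a shift passes 0.0625 or a number of a turn 10.7, either way. A call with a gripper value outside its range is refused whole. The fingers move at their own pace and stop on an object; the grip force is fixed at half the most. Time passes only in rows, so rows that do not move let the fingers close. It gives the time, the measured TCP pose, the force, the opening and the grip force at its end, in the units of the state.
- get_obs(): the state, without advancing time (a new reading comes with each control period).
- cams.capture(name): name is "scene" or "side" or "wrist"; returns a dict with "color" (384x512x3 uint8, red, green, blue), "K" (3x3 intrinsics, pixels), "k1" (the pictures are not rectified: a ray, as slopes to the right and down, at radius r is drawn at 1 + k1 r^2 times it, then the intrinsics apply), "R" (3x3) and "t" (3): a world point X has camera coordinates R X + t. Camera axes: x right, y down, z forward; pixel columns grow to the right and rows downward; lengths in mm; the calibration is good to about 2 mm. A picture is of the moment at which its call begins. There is no depth.
- close_job(): hands the job in; it is judged then, once.
The state is a dict: "time": time; "joint_positions": joint angles; "dq": joint speeds; "tau": joint torques, N m; "tool_pos": TCP position; "tcp_rot": TCP orientation; "contact_force": force on the tool from outside, world axes, zero at the start; "moment": the same for the moment, N m; "grip_width": finger opening in mm; "finger_force": force on a finger pad.
Only numpy, scipy, OpenCV 4.12 (cv2) and the standard library are available. Lean on these libraries where they do the work, as an engineer would, in place of code of your own. Each camera call takes 0.05 s, during which the arm holds its last target. There are 200 camera calls.

### The job

The cast bridges on the steel pan are ready for the ultrasonic cleaner: lift the wire basket up and off its hook and stand it gently and upright on the floor of the drip tray. Then take the pan by its handle and tip it, lip low over the basket, until all four castings have slid in; the fingers must not touch the castings and they must not drop from a height. Set the empty pan back down flat on the bench, and leave the bottle, the jar and the plaster model where they are.

Things in the scene. Friction and masses are not known exactly. Their poses are not given: they have to be found in the camera images.
- hook_stand: Fixed steel stand: round foot (100 mm across, 12 mm high), upright post (16 mm thick, 196 mm high) and, near its top, one level hook rod 8 mm thick. Origin: centre of the foot's underside. The rod leaves the post along the stand's own -x, its axis at z = 176 mm, level to x = -88 mm, then curves up to a tip.
- hook_stand_tip (a point): End of the upturned hook tip: at x = -104 mm, z = 198 mm in the stand's frame; steel goes 4 mm beyond it, so 26 mm above the rod's axis in all.
- basket: Square steel wire basket, 120 x 120 mm outside, walls and floor 3 mm, rim 60 mm up, 220 g, open on top. Origin: centre of its underside. A rigid bail spans it along own y at x = 0: wire legs rise from the middles of the y walls (y = -58, +58 mm) to z = 128 mm, then slope in to the grip. At first it hangs, underside 35 mm up, own y across the hook rod.
- basket_grip (a point): Centre of the black grip that tops the bail: 12 mm wide (basket x), 12 mm high, 96 mm long (basket y, from -48 to +48 mm), 151 mm above the basket's underside. Its middle rests on the hook rod; pinch a free length either side of the rod from above, across basket x.
- drip_tray: Fixed shallow aluminium tray, open on top, 190 mm (own x) by 180 mm (own y) outside, rim 14 mm high, walls and floor 3 mm thick. Origin: centre of its underside, on the bench; floor top at z = 3 mm.
- pan: Loose steel pan, 120 mm long (own x), 80 mm wide (own y), floor 2.5 mm, 20 mm walls at both sides and back; the +x end is open and the pieces leave there. 180 g empty. Origin: centre of the pan's underside (handle not counted), z up. Handle runs back along -x. Flat on the bench at first. The castings slip on it from 26 to 36 degrees of tilt; 50 clears it.
- pan_lip (a point): Middle of the pan's open edge, upper side of the floor: 60 mm along +x from the origin, 2.5 mm up.
- pan_grip (a point): Centre of the pan's black handle, a bar 90 mm long (own x), 16 mm wide (own y), 18 mm high, its axis level at z = 36 mm; this point is at x = -113 mm. Pinch across own y, from above or tilted in the pan's x-z plane.
- casting0: Cast metal bridge: three crowns in a row, 30 x 10 x 8 mm, about 14 g, lying loose on the pan's floor. Origin: centre of its underside as it lies at the start. All four are alike.
- casting1: Cast metal bridge, as casting0.
- casting2: Cast metal bridge, as casting0.
- casting3: Cast metal bridge, as casting0.
- dropper_bottle: White plastic bottle with a pointed nozzle, 52 mm across, 140 mm high. Origin: centre of its underside. A bystander on the far side of the bench: leave alone.
- jar: Small amber jar with a grey cap, 44 mm across, 52 mm high. Origin: centre of its underside. A bystander: leave alone.
- jaw_model: Plaster model of a jaw, 58 x 66 mm, 30 mm high. Origin: centre of its underside. A bystander: leave alone.
Mind the look-alikes: they are no part of the job. What is shaped like the pan but blue, orange or pink is not meant.

How it is judged (in metres and radians):
On the way, in this order (a step that is already met when the one before it is completed fails the run):
1. the basket is off its hook, stands upright on the drip tray's floor and is let go (x of basket in the frame of drip_tray between -0.05 and 0.05 m and y of basket in the frame of drip_tray between -0.05 and 0.05 m and z of basket in the frame of drip_tray below 0.006 m and angle between basket's own z axis and vertical below 0.06 rad and contact force between the fingers and basket below 0.1 N and linear speed of basket below 0.03 m/s), for 0.2 s.
2. the pan is tipped with its lip over the basket (angle between pan's own z axis and vertical above 0.35 rad and horizontal distance between pan_lip and basket below 0.09 m and z of pan_lip in the frame of basket above 0.03 m), for 0.1 s.
At the end, for the whole second after the job is handed in: All four castings lie at rest inside the basket; the basket stands on the drip tray's floor (within 50 mm of the tray's centre along each tray axis, underside within 3 mm of the floor, tilt under 3.4 degrees); the pan stands flat on the bench (underside within 6 mm, tilt under 3.4 degrees), at rest (x of basket in the frame of drip_tray between -0.05 and 0.05 m and y of basket in the frame of drip_tray between -0.05 and 0.05 m and z of basket in the frame of drip_tray below 0.006 m and angle between each of basket, pan's own z axis and vertical below 0.06 rad and x of casting0 in the frame of basket between -0.06 and 0.06 m and y of casting0 in the frame of basket between -0.06 and 0.06 m and z of casting0 in the frame of basket between 0 and 0.05 m and x of casting1 in the frame of basket between -0.06 and 0.06 m and y of casting1 in the frame of basket between -0.06 and 0.06 m and z of casting1 in the frame of basket between 0 and 0.05 m and x of casting2 in the frame of basket between -0.06 and 0.06 m and y of casting2 in the frame of basket between -0.06 and 0.06 m and z of casting2 in the frame of basket between 0 and 0.05 m and x of casting3 in the frame of basket between -0.06 and 0.06 m and y of casting3 in the frame of basket between -0.06 and 0.06 m and z of casting3 in the frame of basket between 0 and 0.05 m and height (world z) of pan between -0.004 and 0.006 m and linear speed of each of pan, basket below 0.02 m/s and linear speed of each of casting0, casting1, casting2, casting3 below 0.03 m/s); the robot touches nothing.
It fails at once if the fingers touch a casting (contact force between the fingers and casting0 above 0.3 N or contact force between the fingers and casting1 above 0.3 N or contact force between the fingers and casting2 above 0.3 N or contact force between the fingers and casting3 above 0.3 N).
It fails at once if a casting is dropped from a height or flung (faster than 2 m/s, a fall of about 200 mm) (linear speed of any of casting0, casting1, casting2, casting3 above 2 m/s).
It fails at once if the basket is banged down on the drip tray (over 60 N) (contact force between basket and drip_tray above 60 N).
It fails at once if the bottle, the jar or the plaster model is moved by more than 20 mm (distance of any of dropper_bottle, jar, jaw_model from where it was at the start of the episode above 0.02 m).
It also fails if it takes over 62 s, if anything falls off the work surface, if the arm or the gripper's body presses on something with over 40 N, if the wrist force passes 120 N, or if a joint passes its speed limit or range.

## Working session

There is one attempt and no reset: what is moved stays moved. The work goes in short steps, Python scripts to look and compute and a shell command to move; the robot and the scene stay as the last step left them, time stands still between calls to the robot, and variables do not carry over. Pictures are saved under pics/ and viewed, at most 10 in all, crops included, and the job is handed in when it is done.

```bash
mkdir -p pics
cat > h.py <<'E'
import numpy as np, cv2
from plant import get_obs, cams, close_job
def cap(n,fn=None):
    c=cams.capture(n)
    np.savez(f'{n}.npz',**{k:np.array(v) for k,v in c.items()})
    if fn: cv2.imwrite(fn,c['color'][:,:,::-1])
    return c
def load(n): return np.load(f'{n}.npz')
def ray(c,u,v):
    K=c['K'];d=np.array([(u-K[0,2])/K[0,0],(v-K[1,2])/K[1,1]]);s=d.copy()
    for _ in range(30): s=d/(1+float(c['k1'])*(s@s))
    R=c['R'];o=-R.T@c['t'];return o,R.T@np.array([s[0],s[1],1])
def onz(c,u,v,z):
    o,d=ray(c,u,v);return (o+d*(z-o[2])/d[2]).round(1)
def tri(c1,p1,c2,p2):
    A=np.zeros((3,3));b=np.zeros(3)
    for c,p in((c1,p1),(c2,p2)):
        o,d=ray(c,*p);d=d/np.linalg.norm(d);M=np.eye(3)-np.outer(d,d);A+=M;b+=M@o
    return np.linalg.solve(A,b).round(1)
def proj(c,X):
    p=c['R']@np.array(X,float)+c['t'];s=p[:2]/p[2];s=s*(1+float(c['k1'])*(s@s));return (c['K'][[0,1],[0,1]]*s+c['K'][:2,2]).round(1)
E
python3 - <<'E'
from h import *
a=cap('scene','pics/a.png');b=cap('side','pics/b.png')
o=get_obs();print(o)
E
```

```text
{'time': 0.1, 'joint_positions': array([-1.45987876e-01,  3.42677999e-01,  1.52491611e+00, -1.34062981e-06,
        1.27538891e+00, -1.45987125e-01]), 'dq': array([ 0.00016497, -0.0024219 , -0.00250658,  0.00122137,  0.00051489,
        0.00093651]), 'tau': array([ 1.49919495e-03, -4.32001984e+01, -2.44694173e+01,  7.19219679e-02,
        5.25739230e-02, -9.79429342e-05]), 'tool_pos': array([5.24661836e+02, 7.79510578e-02, 2.40103368e+02]), 'tcp_rot': array([-3.14021688e+00, -2.00987794e-04,  1.57079583e+00]), 'contact_force': array([0.13178454, 0.48754101, 0.65670753]), 'moment': array([-0.03818302,  0.0019292 ,  0.06330336]), 'finger_force': 0.0, 'grip_width': 91.74957671903736}
```

View pics/a.png

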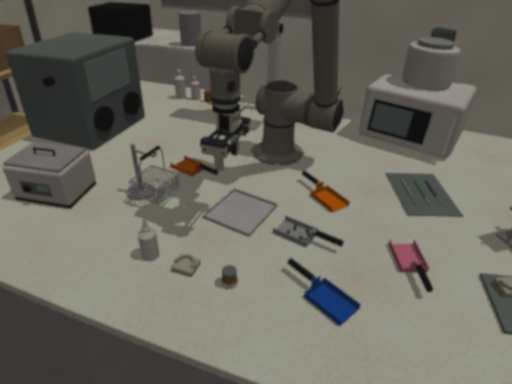

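View pics/b.png

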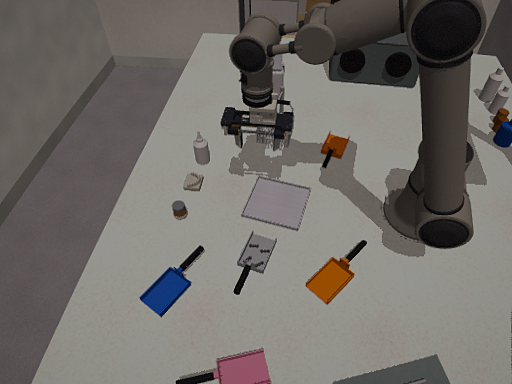

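The scene view shows the steel pan at about (300,232) with its handle end at (341,242), the tray at (240,211), and the stand foot at (143,190) with the basket hanging at (160,180). The side view shows the pan at (257,253), its handle end at (238,291), and the tray at (277,202). The gripper hides the basket there, so I'll enlarge crops.

Run:
```python
from h import *
a=cv2.imread('pics/a.png');b=cv2.imread('pics/b.png')
c1=cv2.resize(a[135:255,115:215],None,fx=5,fy=5,interpolation=cv2.INTER_CUBIC)[:600]
c2=cv2.resize(b[170:300,225:315],None,fx=4,fy=4,interpolation=cv2.INTER_CUBIC)
im=np.zeros((600,860,3),np.uint8);im[:c1.shape[0],:500]=c1;im[:520,500:860]=c2
cv2.imwrite('pics/c.png',im[:, :800])
A=load('scene');B=load('side')
for n,p in dict(l=(205,213),t=(238,191),r=(276,208),bt=(248,232)).items(): print('trayA',n,onz(A,*p,14))
for n,p in dict(l=(242,203),t=(258,178),r=(311,190),bt=(296,228)).items(): print('trayB',n,onz(B,*p,14))
print('handle end A',onz(A,341,242,36),'B',onz(B,238,291,36))
```

```text
trayA l [526.5 -83.1  14. ]
trayA t [365.5 -31.2  14. ]
trayA r [411.7 127.6  14. ]
trayA bt [563.4  84.6  14. ]
trayB l [570.7  44.8  14. ]
trayB t [534.2 -73.3  14. ]
trayB r [348.4 -42.4  14. ]
trayB bt [387.3 121.2  14. ]
handle end A [528.2 365.9  36. ] B [526.8 364.3  36. ]
```

View pics/c.png

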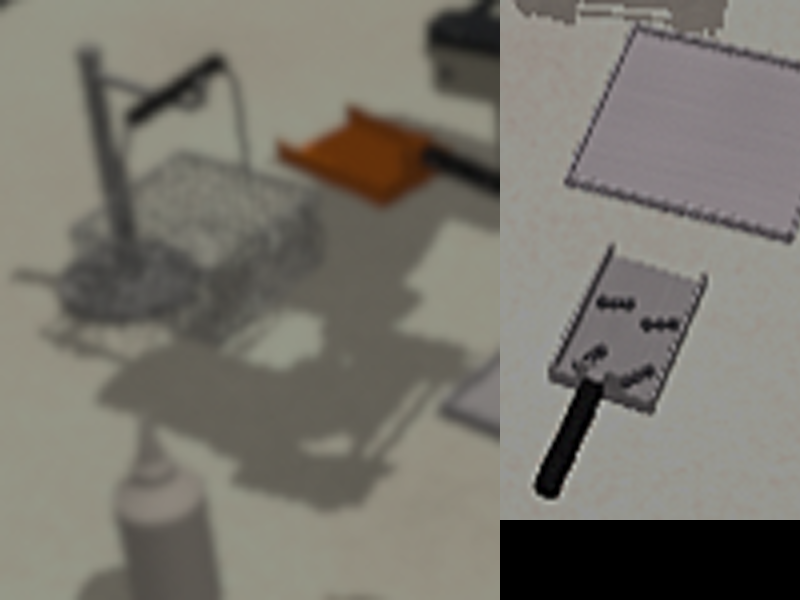

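Crop: the grip bar runs from scene px (141.6,159) to (159.4,147.4), with the post top at (132.6,144.6). In the side view the pan lip corners are at (253,231.8) and (276.5,239.3), and the handle runs from (248,266) to (237,292). The lip faces the tray.

Run:
```python
from h import *
A=load('scene');B=load('side')
g1=onz(A,141.6,159,186);g2=onz(A,159.4,147.4,186);print('grip',g1,g2,(g1+g2)/2,np.linalg.norm(g1-g2),np.degrees(np.arctan2(*(g2-g1)[[1,0]])))
print('posttop',onz(A,132.6,144.6,196),'foot',onz(A,141,189,12))
q=[onz(B,*p,14) for p in((241.8,215.8),(259,177),(311,190),(298.3,230))];print('tray',*q,np.mean(q,0))
q=[onz(A,*p,14) for p in((205,213),(238,191),(276,208),(248,232))]
for p in((205,213),(238,191),(276,208),(248,232)):print(tuple(p),onz(A,*p,14))
for p in((253,231.8),(276.5,239.3)):print('lip',onz(B,*p,20))
for p in((238,262),(263.8,269)):print('back',onz(B,*p,20))
print('hand',onz(B,248,268,45),onz(B,238,291,36))
print('jar',onz(B,180,210,52),'jaw',onz(B,194,182,30),'bot',onz(B,201,140,130))
print('cyan',B['R'],B['t'])
```

```text
grip [ 546.3 -288.4  186. ] [ 456.9 -278.7  186. ] [ 501.6  -283.55  186.  ] 89.9246907139524 173.80756813403258
posttop [ 489.3 -361.9  196. ] foot [ 483.6 -364.8   12. ]
tray [562.5  96.8  14. ] [531.4 -78.5  14. ] [348.4 -42.4  14. ] [379.7 127.8  14. ] [455.5    25.925  14.   ]
(205, 213) [526.5 -83.1  14. ]
(238, 191) [365.5 -31.2  14. ]
(276, 208) [411.7 127.6  14. ]
(248, 232) [563.4  84.6  14. ]
lip [517.2 157.2  20. ]
lip [442.8 174.9  20. ]
back [544.6 267.6  20. ]
back [467.8 280.1  20. ]
hand [510.  296.5  45. ] [526.8 364.3  36. ]
jar [751.  128.6  52. ] jaw [745.2 -11.3  30. ] bot [ 733.1 -114.1  130. ]
cyan [[-0.99083389 -0.13507494 -0.00172151]
 [-0.10288116  0.76281446 -0.63838043]
 [ 0.08754239 -0.63235185 -0.76971908]] [ 511.05421802   46.92973675 1187.27522903]
```

```bash
python3 -m creep '[{"tx":-0.055,"ty":-0.01,"tz":-0.008},{"tx":-0.055,"ty":-0.01,"tz":-0.008},{"tx":-0.055,"ty":-0.01,"tz":-0.008},{"tx":-0.055,"ty":-0.01,"tz":-0.008},{"tx":-0.055,"ty":-0.01,"tz":-0.008}]'
python3 -m creep '[{"spin":-10.5},{"spin":-10.5},{"spin":-10.5},{"spin":-10.5},{"spin":-10}]'
python3 -m creep '[{"spin":-10},{"spin":-10},{"spin":-10},{},{}]'
python3 - <<'E'
from h import *
w=cap('wrist');b=cap('side')
im=np.hstack([w['color'],cv2.resize(b['color'][90:210,200:300],(288,346))[:, :].copy() if 0 else np.pad(cv2.resize(b['color'][90:218,220:316],(288,384)),((0,0),(0,0),(0,0)))])
cv2.imwrite('pics/d.png',im[:,:,::-1]);o=get_obs();print(o['tool_pos'],o['tcp_rot'])
E
```

```text
[5.24790131e+02 5.03629761e-02 2.40315779e+02] [-3.14070906e+00 -1.06985351e-04  1.57079302e+00]invalid input at $[0]: expected keys hand, tx, ty, tz, spin
invalid input at $[0]: expected keys hand, tx, ty, tz, spin
invalid input at $[0]: expected keys hand, tx, ty, tz, spin
```

View pics/d.png

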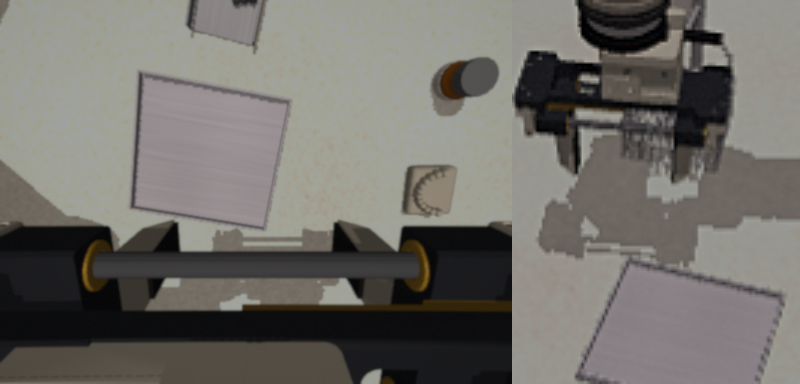

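The rows were refused because every key is needed, so nothing moved. The wrist view does show the tray rim corners at (141,73), (290,100), (264,228) and (133,207), and the pan lip corners at (190,32) and (258,48). I'll send the moves with all keys.

```bash
python3 - <<'E'
from h import *
w=load('wrist');q=[onz(w,*p,14) for p in((141,73),(290,100),(264,228),(133,207))];print(*q,np.mean(q,0))
print('lip',onz(w,190,32,20),onz(w,258,48,20),onz(w,455,190,30))
E
python3 -m creep '[{"hand":1,"tx":-0.055,"ty":-0.01,"tz":-0.008,"spin":0},{"hand":1,"tx":-0.055,"ty":-0.01,"tz":-0.008,"spin":0},{"hand":1,"tx":-0.055,"ty":-0.01,"tz":-0.008,"spin":0},{"hand":1,"tx":-0.055,"ty":-0.01,"tz":-0.008,"spin":0},{"hand":1,"tx":-0.055,"ty":-0.01,"tz":-0.008,"spin":0}]'
python3 -m creep '[{"hand":0.6,"tx":0,"ty":0,"tz":0,"spin":-10.5},{"hand":0.6,"tx":0,"ty":0,"tz":0,"spin":-10.5},{"hand":0.6,"tx":0,"ty":0,"tz":0,"spin":-10.5},{"hand":0.6,"tx":0,"ty":0,"tz":0,"spin":-10.5},{"hand":0.6,"tx":0,"ty":0,"tz":0,"spin":-10}]'
python3 -m creep '[{"hand":0.6,"tx":0,"ty":0,"tz":0,"spin":-10},{"hand":0.6,"tx":0,"ty":0,"tz":0,"spin":-10},{"hand":0.6,"tx":0,"ty":0,"tz":0,"spin":-10},{"hand":0.6,"tx":0,"ty":0,"tz":0,"spin":0}]'
python3 - <<'E'
from h import *
w=cap('wrist');b=cap('side')
im=np.hstack([w['color'],cv2.resize(b['color'][70:198,220:316],(288,384))])
cv2.imwrite('pics/e.png',im[:,:,::-1]);o=get_obs();print(o['tool_pos'],o['tcp_rot'],o['joint_positions'])
E
```

```text
[387.5 117.   14. ] [567.8  86.5  14. ] [537.2 -83.5  14. ] [358.4 -52.8  14. ] [462.725  16.8    14.   ]
lip [450.4 159.9  20. ] [528.1 143.5  20. ] [779.8 -24.   30. ]
time: 0.82
tool_pos: [474.4, -276.7, 280.9]
tcp_rot: [3.142, -0.0, 1.571]
contact_force: [0.7, -0.8, -0.0]
grip_width: 92.1
finger_force: 0.0
time: 1.45
tool_pos: [474.9, -274.9, 280.5]
tcp_rot: [3.142, -0.001, 2.484]
contact_force: [0.5, -0.8, -1.9]
grip_width: 55.6
finger_force: 0.0
time: 1.95
tool_pos: [474.9, -274.9, 280.5]
tcp_rot: [3.141, -0.0, 3.0]
contact_force: [0.6, 1.0, 0.2]
grip_width: 55.1
finger_force: 0.0
[ 474.96446711 -274.92477458  280.58924828] [ 3.14137134e+00 -1.94662704e-04  2.99830508e+00] [-6.64430739e-01  3.59117860e-01  1.38738026e+00  9.64963591e-05
  1.39537354e+00 -2.09195632e+00]
```

View pics/e.png

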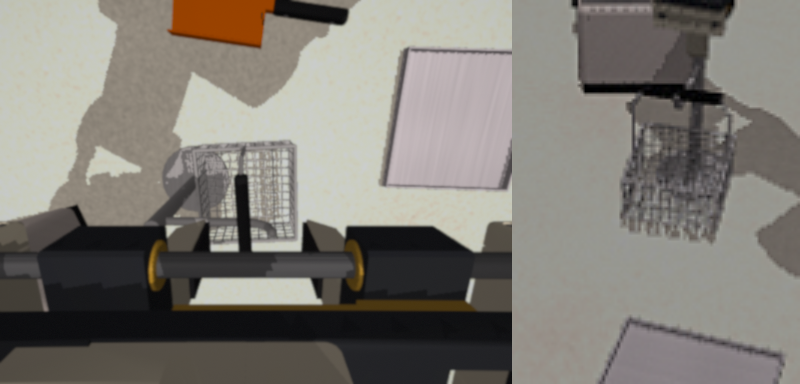

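The grip bar shows in the wrist view from its near end (241,178) to (245,250), and in the side view from (244.3,100) to (290,102.3). It sits between the fingers.

Run:
```python
from h import *
w=load('wrist');b=load('side')
print(onz(w,241,178,190),onz(w,244.5,250,190))
print('side',onz(b,244.3,100,186),onz(b,290,102.3,186))
print('wr basket rim',[onz(w,*p,95) for p in((186,147),(294,142),(297,238))])
```

```text
[ 455.8 -284.2  190. ] [ 522.2 -291.3  190. ]
side [ 610.7 -279.4  186. ] [ 450.3 -287.3  186. ]
wr basket rim [array([ 431.8, -348.9,   95. ]), array([ 443.5, -225.6,   95. ]), array([ 562.7, -234.3,   95. ])]
```

```bash
python3 -m creep '[{"hand":0.6,"tx":-0.003,"ty":-0.011,"tz":0,"spin":-2.4},{"hand":0.6,"tx":0,"ty":0,"tz":0.035,"spin":0},{"hand":0.6,"tx":0,"ty":0,"tz":0.035,"spin":0},{"hand":0.6,"tx":0,"ty":0,"tz":0.028,"spin":0},{"hand":0.6,"tx":0,"ty":0,"tz":0,"spin":0}]'
python3 -m creep '[{"hand":0,"tx":0,"ty":0,"tz":0,"spin":0},{"hand":0,"tx":0,"ty":0,"tz":0,"spin":0},{"hand":0,"tx":0,"ty":0,"tz":0,"spin":0},{"hand":0,"tx":0,"ty":0,"tz":0,"spin":0}]'
python3 - <<'E'
from h import *
o=get_obs();print(o['tool_pos'],o['grip_width'],o['finger_force'])
E
```

```text
time: 2.68
tool_pos: [475.5, -285.5, 180.8]
tcp_rot: [3.139, -0.004, 3.042]
contact_force: [0.5, -0.4, 0.6]
grip_width: 55.1
finger_force: 0.0
time: 3.18
tool_pos: [476.6, -286.4, 183.2]
tcp_rot: [-3.141, 0.001, 3.044]
contact_force: [0.2, 0.2, -0.5]
grip_width: 19.6
finger_force: 0.0
[ 476.61228769 -286.40146383  183.2406995 ] 19.63673705410757 0.0
```

Still closing; give it more time, then lift.

```bash
python3 -m creep '[{"hand":0,"tx":0,"ty":0,"tz":0,"spin":0},{"hand":0,"tx":0,"ty":0,"tz":0,"spin":0},{"hand":0,"tx":0,"ty":0,"tz":0,"spin":0}]'
python3 -m creep '[{"hand":0,"tx":0,"ty":0,"tz":-0.012,"spin":0},{"hand":0,"tx":0,"ty":0,"tz":-0.012,"spin":0},{"hand":0,"tx":0,"ty":0,"tz":-0.012,"spin":0},{"hand":0,"tx":0,"ty":0,"tz":-0.012,"spin":0},{"hand":0,"tx":0,"ty":0,"tz":0,"spin":0}]'
```

```text
time: 3.55
tool_pos: [476.5, -286.4, 182.9]
tcp_rot: [-3.141, 0.0, 3.044]
contact_force: [-0.8, -0.9, 1.7]
grip_width: 11.8
finger_force: 30.0
time: 4.18
tool_pos: [476.9, -286.6, 232.1]
tcp_rot: [-3.14, 0.002, 3.044]
contact_force: [-0.1, 0.9, -2.4]
grip_width: 12.1
finger_force: 30.0
```

```bash
python3 -m creep '[{"hand":0,"tx":0,"ty":0.02,"tz":0,"spin":0},{"hand":0,"tx":0,"ty":0.03,"tz":0,"spin":0},{"hand":0,"tx":0,"ty":0.03,"tz":0,"spin":0},{"hand":0,"tx":0,"ty":0.035,"tz":0,"spin":0},{"hand":0,"tx":0,"ty":0.035,"tz":0,"spin":0}]'
python3 -m creep '[{"hand":0,"tx":0.014,"ty":0.035,"tz":0,"spin":0},{"hand":0,"tx":0.015,"ty":0.035,"tz":0,"spin":0},{"hand":0,"tx":0.015,"ty":0.035,"tz":0,"spin":0},{"hand":0,"tx":0.015,"ty":0.035,"tz":0,"spin":0},{"hand":0,"tx":0.015,"ty":0.02,"tz":0,"spin":4}]'
python3 -m creep '[{"hand":0,"tx":0,"ty":0,"tz":0.01,"spin":0},{"hand":0,"tx":0,"ty":0,"tz":0.015,"spin":0},{"hand":0,"tx":0,"ty":0,"tz":0.015,"spin":0},{"hand":0,"tx":0,"ty":0,"tz":0.01,"spin":0},{"hand":0,"tx":0,"ty":0,"tz":0,"spin":0}]'
python3 - <<'E'
from h import *
w=cap('wrist');b=cap('side')
im=np.hstack([w['color'][:,200:400],cv2.resize(b['color'][110:238,200:328],(384,384))])
cv2.imwrite('pics/f.png',im[:,:,::-1]);o=get_obs();print(o['tool_pos'],o['tcp_rot'],o['joint_positions'])
E
```

```text
time: 4.8
tool_pos: [490.6, -134.6, 230.2]
tcp_rot: [3.141, -0.001, 3.044]
contact_force: [-0.6, 0.2, -2.4]
grip_width: 11.3
finger_force: 30.0
time: 5.42
tool_pos: [431.5, 31.9, 230.3]
tcp_rot: [3.141, -0.001, 2.974]
contact_force: [-1.2, 0.2, -2.6]
grip_width: 11.6
finger_force: 30.0
time: 6.05
tool_pos: [432.6, 29.4, 179.9]
tcp_rot: [-3.141, -0.002, 2.974]
contact_force: [1.1, 0.3, -1.0]
grip_width: 11.6
finger_force: 30.0
[433.27874864  29.33325244 180.88690535] [3.14158644e+00 3.24737810e-04 2.97396785e+00] [-1.09241009e-01  2.42138430e-01  1.84995022e+00 -1.46986890e-05
  1.04917946e+00 -1.51240521e+00]
```

View pics/f.png

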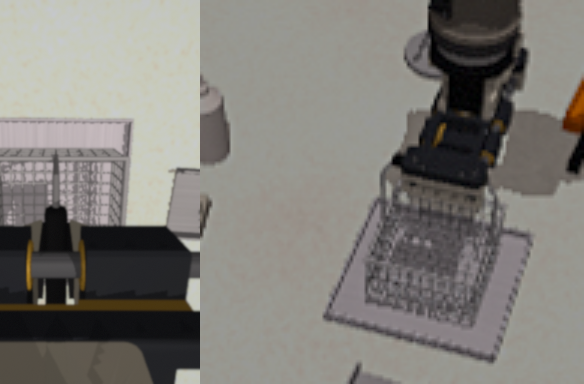

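The basket hangs level and centred over the tray, about 30 mm up. I'll lower it slowly.

```bash
python3 -m creep '[{"hand":0,"tx":0,"ty":-0.006,"tz":0.01,"spin":0},{"hand":0,"tx":0,"ty":0,"tz":0.008,"spin":0},{"hand":0,"tx":0,"ty":0,"tz":0.005,"spin":0},{"hand":0,"tx":0,"ty":0,"tz":0.003,"spin":0},{"hand":0,"tx":0,"ty":0,"tz":0.002,"spin":0}]'
python3 -m creep '[{"hand":0,"tx":0,"ty":0,"tz":0.001,"spin":0},{"hand":0,"tx":0,"ty":0,"tz":0.001,"spin":0},{"hand":0,"tx":0,"ty":0,"tz":0,"spin":0}]'
```

```text
time: 6.78
tool_pos: [432.1, 23.6, 152.6]
tcp_rot: [3.142, 0.0, 2.974]
contact_force: [0.1, 0.4, -2.1]
grip_width: 11.5
finger_force: 30.0
time: 7.15
tool_pos: [431.8, 23.6, 151.3]
tcp_rot: [-3.142, -0.0, 2.974]
contact_force: [-3.1, -1.0, 4.7]
grip_width: 11.7
finger_force: 30.0
```

```bash
python3 -m creep '[{"hand":0.3,"tx":0,"ty":0,"tz":0,"spin":0},{"hand":0.5,"tx":0,"ty":0,"tz":0,"spin":0},{"hand":0.5,"tx":0,"ty":0,"tz":0,"spin":0},{"hand":0.5,"tx":0,"ty":0,"tz":0,"spin":0}]'
python3 -m creep '[{"hand":0.5,"tx":0,"ty":0,"tz":-0.03,"spin":0},{"hand":0.5,"tx":0,"ty":0,"tz":-0.05,"spin":0},{"hand":0.5,"tx":0,"ty":0,"tz":-0.05,"spin":0},{"hand":0.5,"tx":0,"ty":0.05,"tz":0,"spin":0},{"hand":0.5,"tx":0,"ty":0.05,"tz":0,"spin":0}]'
python3 -m creep '[{"hand":0.5,"tx":-0.01,"ty":0.05,"tz":0,"spin":10.5},{"hand":0.5,"tx":-0.01,"ty":0.04,"tz":0,"spin":10.5},{"hand":0.5,"tx":0,"ty":0,"tz":0,"spin":10.5},{"hand":0.5,"tx":0,"ty":0,"tz":0,"spin":10.5},{"hand":0.5,"tx":0,"ty":0,"tz":0,"spin":10.5}]'
python3 -m creep '[{"hand":0.5,"tx":0,"ty":0,"tz":0,"spin":10.5},{"hand":0.5,"tx":0,"ty":0,"tz":0,"spin":10.5},{"hand":0.5,"tx":0,"ty":0,"tz":0,"spin":10.5},{"hand":0.5,"tx":0,"ty":0,"tz":0,"spin":6},{"hand":0.5,"tx":0,"ty":0,"tz":0,"spin":0}]'
python3 - <<'E'
from h import *
w=cap('wrist');b=cap('side')
im=np.hstack([w['color'][:],cv2.resize(b['color'][150:342,200:344],(288,384))])
cv2.imwrite('pics/g.png',im[:,:,::-1]);o=get_obs();print(o['tool_pos'],o['tcp_rot'],o['joint_positions'])
E
```

```text
time: 7.65
tool_pos: [432.1, 23.5, 150.7]
tcp_rot: [-3.142, 0.0, 2.974]
contact_force: [0.2, 0.3, -0.5]
grip_width: 44.1
finger_force: 0.0
time: 8.28
tool_pos: [449.3, 122.9, 281.6]
tcp_rot: [3.141, 0.002, 2.972]
contact_force: [-0.3, -1.4, 0.0]
grip_width: 45.9
finger_force: 0.0
time: 8.9
tool_pos: [489.9, 203.7, 280.4]
tcp_rot: [-3.141, -0.0, 2.053]
contact_force: [0.4, 0.1, 0.5]
grip_width: 45.6
finger_force: 0.0
time: 9.52
tool_pos: [489.9, 203.5, 280.6]
tcp_rot: [-3.141, 0.0, 1.406]
contact_force: [-0.2, 0.3, 0.1]
grip_width: 45.9
finger_force: 0.0
[489.87202946 203.53625401 280.62714103] [-3.14144786e+00  1.08717362e-04  1.40677663e+00] [ 2.49285897e-01  3.24156345e-01  1.43849451e+00 -4.21795429e-05
  1.37911807e+00  4.13313643e-01]
```

View pics/g.png

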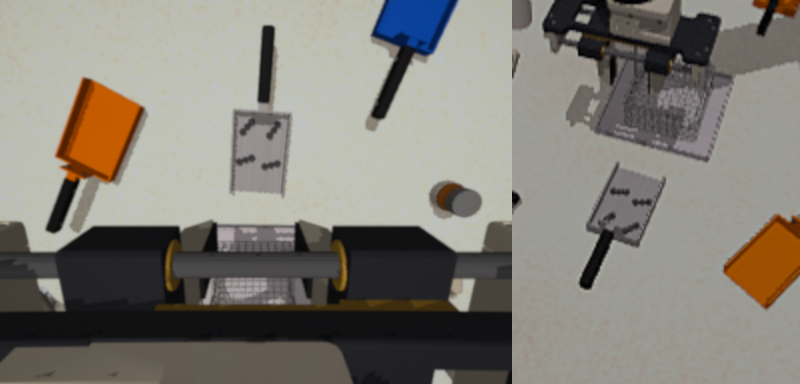

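The basket stands in the tray. In the wrist view the handle runs from (264,102) to (268,27), and the lip wall tops are at (231,192) and (287,194).

Run:
```python
from h import *
w=load('wrist')
h1=onz(w,264,102,45);h2=onz(w,268,27,45);print('handle',h1,h2,np.linalg.norm(h1-h2))
l1=onz(w,231,192,20);l2=onz(w,287,194,20);print('lip',l1,l2,(l1+l2)/2);print('back',onz(w,234,110,20),onz(w,292,112,20))
L=(l1+l2)/2;d=(h2-L)[:2];d/=np.linalg.norm(d);print('dir',d,np.degrees(np.arctan2(d[1],d[0])))
o=get_obs();y=o['tcp_rot'][2];X=np.array([np.cos(y),np.sin(y)]);Y=np.array([np.sin(y),-np.cos(y)])
for r in(80,113,145):
  g=L[:2]+d*(60+r);e=g-o['tool_pos'][:2];print(r,g,e@X,e@Y)
```

```text
handle [515.2 285.   45. ] [533.  367.8  45. ] 84.6916760962965
lip [448.4 168.9  20. ] [529.3 152.3  20. ] [488.85 160.6   20.  ]
back [474.1 282.1  20. ] [551.7 266.6  20. ]
dir [0.20840069 0.97804353] 77.97135522474213
80 [518.02609596 297.52609475] 97.32553773213546 12.429051799324043
113 [524.90331858 329.80153137] 130.2907515484714 13.943871274790638
145 [531.57214052 361.09892446] 162.25701949158505 15.412787129788521
```

```bash
python3 -m creep '[{"hand":0.5,"tx":0,"ty":0,"tz":0,"spin":2.6},{"hand":0.5,"tx":0.045,"ty":0.004,"tz":0.04,"spin":0},{"hand":0.5,"tx":0.045,"ty":0.004,"tz":0.04,"spin":0},{"hand":0.5,"tx":0.041,"ty":0,"tz":0.04,"spin":0},{"hand":0.5,"tx":0,"ty":0,"tz":0.04,"spin":0}]'
python3 -m creep '[{"hand":0.5,"tx":0,"ty":0,"tz":0.04,"spin":0},{"hand":0.5,"tx":0,"ty":0,"tz":0.03,"spin":0},{"hand":0.5,"tx":0,"ty":0,"tz":0.02,"spin":0},{"hand":0,"tx":0,"ty":0,"tz":0,"spin":0},{"hand":0,"tx":0,"ty":0,"tz":0,"spin":0}]'
python3 -m creep '[{"hand":0,"tx":0,"ty":0,"tz":0,"spin":0},{"hand":0,"tx":0,"ty":0,"tz":0,"spin":0},{"hand":0,"tx":0,"ty":0,"tz":0,"spin":0}]'
python3 - <<'E'
from h import *
b=cap('side','pics/h0.png')
E
python3 -m creep '[{"hand":0,"tx":0,"ty":0,"tz":-0.005,"spin":0},{"hand":0,"tx":0,"ty":0,"tz":-0.005,"spin":0},{"hand":0,"tx":0,"ty":0,"tz":-0.005,"spin":0},{"hand":0,"tx":0,"ty":0,"tz":0,"spin":0}]'
python3 - <<'E'
from h import *
b=cap('side','pics/h1.png');a=cv2.imread('pics/h0.png')
f=lambda i:cv2.resize(i[200:330,210:310],(400,520),interpolation=cv2.INTER_CUBIC)
cv2.imwrite('pics/h.png',np.hstack([f(a),f(b['color'][:,:,::-1])]))
E
```

```text
time: 10.25
tool_pos: [525.3, 332.6, 118.9]
tcp_rot: [3.141, -0.001, 1.364]
contact_force: [0.0, 0.1, 0.1]
grip_width: 45.9
finger_force: 0.0
time: 10.88
tool_pos: [525.9, 330.3, 31.7]
tcp_rot: [3.14, -0.001, 1.36]
contact_force: [0.0, -0.2, -0.0]
grip_width: 30.9
finger_force: 0.0
time: 11.25
tool_pos: [525.7, 330.3, 31.6]
tcp_rot: [3.14, -0.001, 1.359]
contact_force: [-0.8, 1.3, 3.7]
grip_width: 15.8
finger_force: 29.7
time: 11.8
tool_pos: [525.5, 330.0, 46.1]
tcp_rot: [3.141, -0.0, 1.359]
contact_force: [-1.0, -0.1, -2.7]
grip_width: 15.7
finger_force: 29.9
```

View pics/h.png

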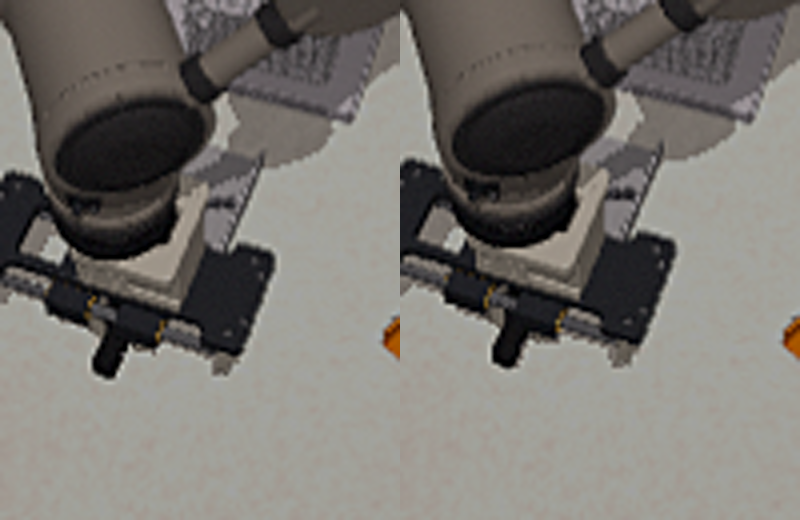

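The pinch holds and the wall tip by the lip is visible at side px (276,237). I'll track it numerically to see whether the pan stayed level or the lip stayed down.

Run:
```python
from h import *
a=cv2.imread('pics/h0.png',0);b=cv2.imread('pics/h1.png',0);B=load('side')
f=lambda i:cv2.resize(i,None,fx=4,fy=4,interpolation=cv2.INTER_CUBIC)
A4,B4=f(a),f(b)
for (x,y,r) in((275,240,5),(274,243,6),(238,290,6)):
  T=A4[(y-r)*4:(y+r)*4,(x-r)*4:(x+r)*4];S=B4[(y-r-8)*4:(y+r+8)*4,(x-r-8)*4:(x+r+8)*4]
  m=cv2.matchTemplate(S,T,cv2.TM_CCOEFF_NORMED);_,v,_,l=cv2.minMaxLoc(m);print((x,y),l[0]/4-8,l[1]/4-8,v)
L=np.array([527,152,20.])
for dz in(0,3,6,10,15):
  print(dz,proj(B,L+[0,0,dz])-proj(B,L), proj(B,np.array([533,366,36])+[0,0,dz])-proj(B,[533,366,36]))
o=get_obs();print(o['moment'],o['contact_force'])
```

```text
(275, 240) 0.0 -2.25 0.9323679804801941
(274, 243) 0.0 -2.5 0.9486620426177979
(238, 290) 0.0 -2.5 0.975892961025238
0 [0. 0.] [0. 0.]
3 [ 0.  -0.6] [ 0.  -0.5]
6 [ 0.  -1.2] [-0.1 -1. ]
10 [-0.1 -1.9] [-0.2 -1.7]
15 [-0.1 -2.9] [-0.3 -2.5]
[ 0.18110969 -0.05757432  0.05175912] [-0.42854424 -0.68956643 -2.30631255]
```

The lip rose about 12 mm against 14.5 mm at the handle, so the pinch holds the pan nearly level. The tool can't pitch, so the pan has to pivot in the pads. I'll test here, low and safe, whether easing the opening softens the pinch.

```bash
for h in 1; do
python3 -m creep '[{"hand":0.155,"tx":0,"ty":0,"tz":0,"spin":0}]' | grep -E "grip|finger"
python3 -m creep '[{"hand":0.165,"tx":0,"ty":0,"tz":0,"spin":0}]' | grep -E "grip|finger|force"
python3 -m creep '[{"hand":0.17,"tx":0,"ty":0,"tz":0,"spin":0}]' | grep -E "grip|finger|force"
done
python3 - <<'E'
from h import *
a=cv2.imread('pics/h1.png',0);b=cv2.cvtColor(cap('side','pics/h2.png')['color'],cv2.COLOR_RGB2GRAY)
f=lambda i:cv2.resize(i,None,fx=4,fy=4,interpolation=cv2.INTER_CUBIC)
A4,B4=f(a),f(b)
for (x,y,r) in((275,238,5),(238,287,6)):
  T=A4[(y-r)*4:(y+r)*4,(x-r)*4:(x+r)*4];S=B4[(y-r-8)*4:(y+r+8)*4,(x-r-8)*4:(x+r+8)*4]
  m=cv2.matchTemplate(S,T,cv2.TM_CCOEFF_NORMED);_,v,_,l=cv2.minMaxLoc(m);print((x,y),l[0]/4-8,l[1]/4-8,v)
print(get_obs()['moment'])
E
```

```text
grip_width: 15.8
finger_force: 29.9
contact_force: [-1.0, 0.2, -2.5]
grip_width: 16.0
finger_force: 29.9
contact_force: [0.6, 0.9, -2.2]
grip_width: 15.4
finger_force: 21.1
(275, 238) 0.0 0.0 0.9636446237564087
(238, 287) 0.25 0.0 0.9785920977592468
[ 0.20264441 -0.05193466 -0.03193057]
```

Force does soften, to 21 N at 0.17. I'll find the slip point in small increments.

```bash
cat >> h.py <<'E'
def flow(f0,f1,pts):
    a=cv2.imread(f0,0);b=cv2.cvtColor(cap('side',f1)['color'],cv2.COLOR_RGB2GRAY)
    f=lambda i:cv2.resize(i,None,fx=4,fy=4,interpolation=cv2.INTER_CUBIC)
    A4,B4=f(a),f(b)
    for (x,y,r) in pts:
        T=A4[(y-r)*4:(y+r)*4,(x-r)*4:(x+r)*4];S=B4[(y-r-8)*4:(y+r+8)*4,(x-r-8)*4:(x+r+8)*4]
        m=cv2.matchTemplate(S,T,cv2.TM_CCOEFF_NORMED);_,v,_,l=cv2.minMaxLoc(m);print((x,y),l[0]/4-8,l[1]/4-8,round(v,3))
    o=get_obs();print(o['moment'],o['contact_force'],o['finger_force'])
E
S='from h import *;flow("pics/h1.png","pics/h3.png",((275,238,5),(238,287,6)))'
python3 -m creep '[{"hand":0.172,"tx":0,"ty":0,"tz":0,"spin":0},{"hand":0.172,"tx":0,"ty":0,"tz":0,"spin":0}]' | grep -E "finger"; python3 -c "$S"
python3 -m creep '[{"hand":0.1735,"tx":0,"ty":0,"tz":0,"spin":0},{"hand":0.1735,"tx":0,"ty":0,"tz":0,"spin":0}]' | grep -E "finger"; python3 -c "$S"
```

```text
finger_force: 11.1
(275, 238) -0.25 0.75 0.875
(238, 287) 0.0 0.0 0.992
[ 0.03455707 -0.00039492  0.01984496] [ 0.24667206 -1.05106653 -1.58505544] 11.12246721982956
finger_force: 3.7
(275, 238) -0.25 0.75 0.879
(238, 287) 0.0 0.0 0.992
[-0.02937166  0.0588766  -0.02695744] [ 0.21268359 -0.14366769 -1.40453592] 3.727620095014572
```

Excellent: at 21 N it holds, at about 11 N the pan pivots in the pads (the lip settled on the bench). So I'll carry at full force, rest the pan's underside on the basket rim, soften the grip, and raise and advance the handle so the pan tips about the rim.

```bash
python3 -m creep '[{"hand":0.1,"tx":0,"ty":0,"tz":0,"spin":0},{"hand":0.1,"tx":0,"ty":0,"tz":0,"spin":0},{"hand":0.1,"tx":0,"ty":0,"tz":-0.008,"spin":0},{"hand":0.1,"tx":0,"ty":0,"tz":-0.014,"spin":0},{"hand":0.1,"tx":0,"ty":0,"tz":-0.016,"spin":0}]' | grep -v rot
python3 -m creep '[{"hand":0.1,"tx":0,"ty":0,"tz":-0.016,"spin":0},{"hand":0.1,"tx":0,"ty":0,"tz":-0.016,"spin":0},{"hand":0.1,"tx":0,"ty":0,"tz":-0.014,"spin":0},{"hand":0.1,"tx":-0.008,"ty":0,"tz":-0.006,"spin":0},{"hand":0.1,"tx":-0.015,"ty":-0.002,"tz":0,"spin":0}]'| grep -v rot
python3 -m creep '[{"hand":0.1,"tx":-0.018,"ty":0,"tz":0,"spin":0},{"hand":0.1,"tx":-0.018,"ty":0,"tz":0,"spin":0},{"hand":0.1,"tx":-0.018,"ty":0,"tz":0,"spin":0},{"hand":0.1,"tx":-0.012,"ty":0,"tz":0,"spin":0},{"hand":0.1,"tx":-0.006,"ty":0,"tz":0,"spin":0}]'| grep -v rot
python3 - <<'E'
from h import *
b=cap('side');a=cap('scene')
im=np.hstack([cv2.resize(b['color'][150:280,220:320],(400,520),interpolation=cv2.INTER_CUBIC),cv2.resize(a['color'][160:290,210:310],(400,520),interpolation=cv2.INTER_CUBIC)])
cv2.imwrite('pics/i.png',im[:,:,::-1]);o=get_obs();print(o['tool_pos'],o['moment'])
E
```

```text
time: 13.5
tool_pos: [525.5, 330.1, 85.1]
contact_force: [-0.1, 0.3, -2.8]
grip_width: 15.6
finger_force: 30.0
time: 14.12
tool_pos: [518.3, 307.3, 135.9]
contact_force: [-0.1, 0.1, -2.7]
grip_width: 16.2
finger_force: 30.0
time: 14.75
tool_pos: [503.3, 236.7, 135.8]
contact_force: [-0.1, -0.6, -2.1]
grip_width: 15.7
finger_force: 30.0
[503.37998336 237.0316173  135.84818585] [0.2083116  0.03861396 0.02320158]
```

View pics/i.png

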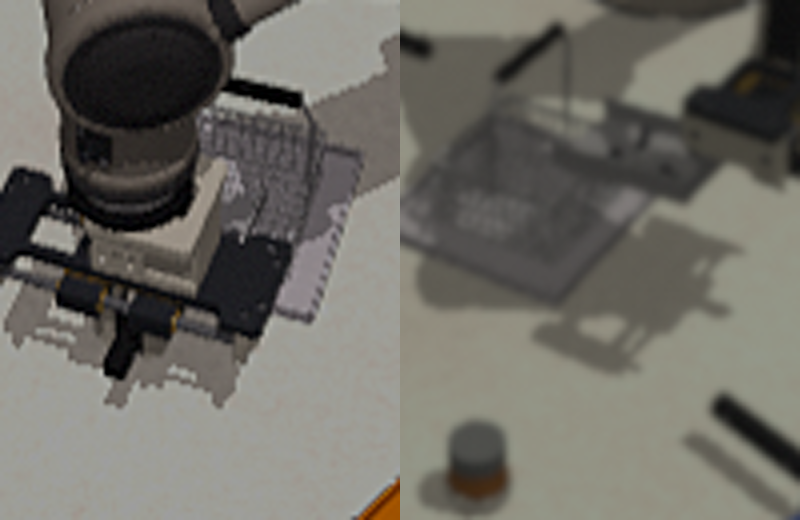

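Side view: the bail grip's near-robot end is at (295.5,175). Scene: the grip runs from (235,179.5) to (250.5,167), with the pan over the rim on the +y side and the castings still on it. I'll check where the basket is.

Run:
```python
from h import *
A=load('scene');B=load('side')
g1=onz(A,235,179,154);g2=onz(A,250.5,167,154);print(g1,g2,(g1+g2)/2,np.linalg.norm(g1-g2))
print('side end',onz(B,295.5,174.5,154))
print('pan wall tip scene', proj(A,[465,65,75]),proj(B,[465,65,75]))
```

```text
[497.4  14.3 154. ] [411.3  32.7 154. ] [454.35  23.5  154.  ] 88.04413665883717
side end [406.1  26.5 154. ]
pan wall tip scene [253.6 197.8] [273.8 199.2]
```

```bash
python3 -m creep '[{"hand":0.1,"tx":-0.01,"ty":0,"tz":0,"spin":0},{"hand":0.1,"tx":0,"ty":0,"tz":0.01,"spin":0},{"hand":0.1,"tx":0,"ty":0,"tz":0.006,"spin":0},{"hand":0.1,"tx":0,"ty":0,"tz":0.002,"spin":0},{"hand":0.1,"tx":0,"ty":0,"tz":0,"spin":0}]'| grep -v rot; P='from h import *;o=get_obs();print(o["moment"])'; python3 -c "$P"
python3 -m creep '[{"hand":0.1,"tx":0,"ty":0,"tz":0.003,"spin":0},{"hand":0.1,"tx":0,"ty":0,"tz":0,"spin":0}]'| grep contact;python3 -c "$P"
python3 -m creep '[{"hand":0.1,"tx":0,"ty":0,"tz":0.003,"spin":0},{"hand":0.1,"tx":0,"ty":0,"tz":0,"spin":0}]'| grep contact;python3 -c "$P"
```

```text
time: 15.48
tool_pos: [501.2, 227.9, 117.5]
contact_force: [-0.1, 0.4, -2.3]
grip_width: 15.7
finger_force: 30.0
[ 0.17021422 -0.00976703  0.00294137]
contact_force: [-0.5, 0.4, -2.1]
[ 0.1808863  -0.0682173  -0.01264408]
contact_force: [-1.1, -0.6, -1.7]
[ 0.22455389 -0.03674619 -0.02849744]
```

```bash
P='from h import *;o=get_obs();print(o["moment"],o["tool_pos"])'
python3 -m creep '[{"hand":0.1,"tx":0,"ty":0,"tz":0.002,"spin":0},{"hand":0.17,"tx":0,"ty":0,"tz":0,"spin":0},{"hand":0.172,"tx":0,"ty":0,"tz":0,"spin":0},{"hand":0.172,"tx":0,"ty":0,"tz":0,"spin":0}]'| grep -E "contact|finger";python3 -c "$P"
python3 -m creep '[{"hand":0.1725,"tx":0,"ty":0,"tz":0,"spin":0},{"hand":0.1725,"tx":0,"ty":0,"tz":0,"spin":0}]'| grep -E "contact|finger";python3 -c "$P"
```

```text
contact_force: [-0.7, -0.3, -1.3]
finger_force: 11.1
[0.05701259 0.02833243 0.00208433] [501.26772062 227.66172119 109.82248853]
contact_force: [-1.3, -0.9, -2.1]
finger_force: 8.7
[0.03598352 0.10326999 0.00937276] [501.27756938 227.68917147 109.80262012]
```

The pan rests on the rim at about 6° tilt. Now I'll tip to about 20° by raising and advancing with a soft pinch.

```bash
P='from h import *;o=get_obs();print(o["moment"],o["tool_pos"])'
python3 -m creep '[{"hand":0.173,"tx":0,"ty":0,"tz":0,"spin":0},{"hand":0.173,"tx":-0.003,"ty":0,"tz":-0.008,"spin":0},{"hand":0.173,"tx":-0.003,"ty":0,"tz":-0.008,"spin":0},{"hand":0.173,"tx":-0.004,"ty":0,"tz":-0.007,"spin":0},{"hand":0.173,"tx":0,"ty":0,"tz":0,"spin":0}]'| grep -E "contact|finger|tool|time";python3 -c "$P"
python3 -m creep '[{"hand":0.173,"tx":-0.004,"ty":0,"tz":-0.006,"spin":0},{"hand":0.173,"tx":-0.003,"ty":0,"tz":-0.006,"spin":0},{"hand":0.173,"tx":0,"ty":0,"tz":0,"spin":0}]'| grep -E "contact|finger|tool";python3 -c "$P"
python3 - <<'E'
from h import *
cap('side','pics/j_side.png');cap('scene','pics/j_scene.png')
E
```

```text
time: 17.35
tool_pos: [499.6, 217.8, 133.7]
contact_force: [0.5, -0.2, -0.4]
finger_force: 6.3
[ 0.01142573  0.09533419 -0.02725816] [499.58415565 217.76218886 133.71901271]
tool_pos: [497.8, 210.9, 145.2]
contact_force: [0.3, -0.5, -1.1]
finger_force: 6.3
[-0.05140425  0.10124634  0.06150249] [497.82233311 210.85144887 145.22729216]
```

Run:
```python
from h import *
B=load('side');o=get_obs();g=o['tool_pos']+[0,0,5];d=np.array([.21,.978])
for t in(0,6,15,20,25):
  r=np.radians(t);p=g+np.r_[d*45*np.cos(r),45*np.sin(r)];print(t,proj(B,p))
c=B['color'].max(2).astype(int);u,v=proj(B,g+np.r_[d*45,8]).astype(int)
print(u,v);print(c[v-14:v+10,u-9:u+10])
```

```text
0 [250.4 234.6]
6 [250.4 233.6]
15 [250.5 231.7]
20 [250.6 230.5]
25 [250.8 229.2]
250 232
[[158 144 145  66  22  26  12  27  71  79  77   0   5  18  13  21  22  25
   32]
 [162 166 170 100  95  75  43  47  78  75  80   6   5   9  14  19  20  20
   23]
 [157 159 164 149 115  94  66  66  72  72  75  19   4  20  14  20  20  18
   15]
 [158 159 163 136 112 111  67  73  91  92  96  15   7  14  15  19  17  20
   19]
 [163 165 165 105 113 119  66  70  99 101 105  18   9  17   8  16  12  19
   22]
 [134 135 134 106 114 116  80  67  98 101 104  23  12  16  13  14   5  10
   56]
 [104 108 102 107 111 112 103  87  98 100  79  19  15  13  20   4   6  13
   66]
 [107 106 105 107 108 111 113 111 104  87  28  11  12  16  16  11   0  12
   63]
 [150 108 110 110 110 113 117 123 120  50   3  13  16  18  14   5   5  51
   58]
 [137 108 112 109 111 112 114 120 107  15  12  18  18  15  11  18  45  87
   54]
 [104 109 110 109 111 110 112 115  73   2  17  23  20  17   5  30  84  91
   66]
 [106 112 114 113 111 112 112 114  55   6   8  15  14  12   8  58 113 104
   70]
 [108 112 112 114 112 110 111 117  56
[... 235 characters left out ...]
 111 115 108 111  99  95 104 118 111 114 114
  114]
 [159 161 160 162 143 146 145 100 106 109 115 115 114 114 111 111 113 112
  111]
 [157 157 158 159 159 161 161 144 145 103 111 113 109 108 110 111 112 114
  111]
 [158 157 157 157 159 158 159 162 163 147 109 110 110 110 110 109 108 108
  107]
 [158 157 157 157 156 157 158 159 161 132 106 109 114 111 110 113 150 102
  106]
 [156 157 157 156 157 157 158 159 161 102 107 112 113 111 112 151 164  99
  109]
 [158 158 157 157 157 158 158 160 161 103 110 112 111 108 109 166 161 143
  146]
 [158 156 158 158 157 158 157 159 161 106 109 111 111 110 147 160 158 159
  158]
 [157 157 157 157 157 157 157 159 159 101 108 108 109 112 163 159 157 157
  158]]
```

The tail's lower edge at side row ~232 fits about 20° tilt, so the passive pivot works. Continuing to 40°.

```bash
P='from h import *;o=get_obs();print(o["moment"],o["tool_pos"])'
python3 -m creep '[{"hand":0.173,"tx":-0.004,"ty":0,"tz":-0.006,"spin":0},{"hand":0.173,"tx":-0.004,"ty":0,"tz":-0.006,"spin":0},{"hand":0.173,"tx":-0.004,"ty":0,"tz":-0.005,"spin":0},{"hand":0.173,"tx":-0.005,"ty":0,"tz":-0.005,"spin":0},{"hand":0.173,"tx":0,"ty":0,"tz":0,"spin":0}]'| grep -E "contact|finger|tool|time";python3 -c "$P"
python3 -m creep '[{"hand":0.173,"tx":-0.005,"ty":0,"tz":-0.005,"spin":0},{"hand":0.173,"tx":-0.005,"ty":0,"tz":-0.005,"spin":0},{"hand":0.173,"tx":-0.005,"ty":0,"tz":-0.005,"spin":0},{"hand":0.173,"tx":-0.006,"ty":0,"tz":-0.004,"spin":0},{"hand":0.173,"tx":0,"ty":0,"tz":0,"spin":0}]'| grep -E "contact|finger|tool";python3 -c "$P"
python3 - <<'E'
from h import *
B=cap('side','pics/k_side.png');A=cap('scene','pics/k_scene.png');o=get_obs();g=o['tool_pos']+[0,0,5];d=np.array([.21,.978])
for t in(20,30,40,50):
  r=np.radians(t);e=lambda a,z:g+np.r_[d*(a*np.cos(r)-z*np.sin(r)),a*np.sin(r)+z*np.cos(r)]
  print(t,proj(B,e(45,0)),proj(A,e(45,0)),'low edge',proj(B,e(45,-9)))
c=B['color'].max(2).astype(int);u,v=proj(B,e(45,-9)).astype(int);print(u,v);print(c[v-12:v+14,u-6:u+12:2])
E
```

```text
time: 18.45
tool_pos: [494.2, 194.1, 167.3]
contact_force: [0.3, -0.6, -0.6]
finger_force: 6.4
[-0.15522253  0.01802625  0.01209616] [494.22679853 194.10144191 167.27771154]
tool_pos: [489.8, 173.4, 186.2]
contact_force: [-0.3, -0.5, -1.1]
finger_force: 6.6
[-0.18039547  0.07518081  0.01314205] [489.79438469 173.43949476 186.1834985 ]
20 [255.5 209.8] [299.3 178. ] low edge [255.2 212.7]
30 [256.  207.2] [298.5 175.6] low edge [255.4 210.3]
40 [256.5 204.3] [297.3 173.2] low edge [255.8 207.7]
50 [257.3 201.3] [295.7 171. ] low edge [256.4 204.8]
256 204
[[ 32  32  59  58  67  61  40  28  43]
 [ 21  21  67  74  68  53  38  37  34]
 [ 18  23  62  65  75  71  29  34  32]
 [ 12  21  46  64  57  71  26  30  32]
 [ 13  16  52  75  23  45  30  28  32]
 [ 53   7  72  77   4  35  19  25  29]
 [ 92  56  73  77  11  30  22  17  18]
 [ 99  72  72  76   9  15  14  16  17]
 [ 95  70  70  95  11  14  20  17  17]
 [ 96  69  90  69   8  15   9  34  19]
 [ 97  67 101  14  14  10   8  58  63]
 [ 94  69  99   8  17  18   8  64  76]
 [ 95  67 101  11  19  12  28  64  73]
 [ 93  64  88  11  18  13  29  62  72]
 [ 93  60  62   9   7   8  30  58  74]
 [ 95  79  66   0   6   5  61  57  69]
 [ 94  92  91  58  28  55  70  71  87]
 [ 92  94  96  71  64  70  65  96  88]
 [ 93  96  94  60  83  72  71  90  69]
 [ 92  94  96  75  89  94  85  75  61]
 [ 94  94  96  82  82  96  87  90  69]
 [ 95  94  94  90  88  85  81  93  68]
 [ 93  95  94  96  97  91  87  85  64]
 [ 99  96  96  96  97  95  96  89  85]
 [ 76  92  99  97  96  96  96  97  96]
 [ 77  73  76  94  96  98  96  95  95]]
```

The tail matches 40°. On to about 55°.

```bash
P='from h import *;o=get_obs();print(o["moment"],o["tool_pos"])'
python3 -m creep '[{"hand":0.173,"tx":-0.006,"ty":0,"tz":-0.004,"spin":0},{"hand":0.173,"tx":-0.006,"ty":0,"tz":-0.004,"spin":0},{"hand":0.173,"tx":-0.006,"ty":0,"tz":-0.004,"spin":0},{"hand":0.173,"tx":-0.006,"ty":0,"tz":-0.003,"spin":0},{"hand":0.173,"tx":0,"ty":0,"tz":0,"spin":0}]'| grep -E "contact|finger|tool|time";python3 -c "$P"
python3 -m creep '[{"hand":0.173,"tx":-0.006,"ty":0,"tz":-0.003,"spin":0},{"hand":0.173,"tx":-0.006,"ty":0,"tz":-0.003,"spin":0},{"hand":0.173,"tx":0,"ty":0,"tz":0,"spin":0},{"hand":0.173,"tx":0,"ty":0,"tz":0,"spin":0}]'| grep -E "contact|finger|tool";python3 -c "$P"
python3 - <<'E'
from h import *
B=cap('side','pics/l_side.png');A=cap('scene','pics/l_scene.png');o=get_obs();g=o['tool_pos']+[0,0,5];d=np.array([.21,.978])
for t in(30,40,50,60):
  r=np.radians(t);e=lambda a,z:g+np.r_[d*(a*np.cos(r)-z*np.sin(r)),a*np.sin(r)+z*np.cos(r)]
  print(t,'low edge',proj(B,e(45,-9)))
c=B['color'].max(2).astype(int);u,v=proj(B,e(45,-9)).astype(int);print(u,v);print(c[v-6:v+14,u-6:u+12:2])
im=np.hstack([cv2.resize(B['color'][130:260,220:320],(400,520),interpolation=cv2.INTER_CUBIC),cv2.resize(A['color'][120:250,210:310],(400,520),interpolation=cv2.INTER_CUBIC)])
cv2.imwrite('pics/l.png',cv2.convertScaleAbs(im[:,:,::-1],alpha=1.5))
E
```

```text
time: 19.8
tool_pos: [484.7, 150.0, 201.1]
contact_force: [0.3, 0.3, -2.7]
finger_force: 6.7
[ 0.09534893 -0.01174751  0.02062125] [484.72316701 150.04361907 201.0774153 ]
tool_pos: [482.1, 138.7, 206.7]
contact_force: [0.1, 0.7, -2.2]
finger_force: 6.8
[ 0.05463503  0.03314639 -0.00107939] [482.12678524 138.73905347 206.71234192]
30 low edge [260.2 195.1]
40 low edge [260.6 192.4]
50 low edge [261.2 189.5]
60 low edge [261.9 186.5]
261 186
[[ 16  18  80  75  40  41  26  29  31]
 [  9  11  85  79   9  36  18  21  32]
 [ 70  21  75  60  12  61  15  16  21]
 [ 82  58  73  58  10  74  20  19  17]
 [ 58  72  72  48   7  58  17  16  17]
 [ 61  70  90  19  16  14  11  24  15]
 [ 90  68 101  10  18  15   7  66  46]
 [ 96  68 102   8  19  15  20  80  68]
 [ 96  68 101  11  19  17  35  76  71]
 [ 95  70 100   8  18   6  25  77  71]
 [ 93  80 101   0  15   4   4  77  72]
 [ 89  75  99  40  26  28  24  77  69]
 [ 84  68  88  54  66  64  62  76  70]
 [ 78  70  72  63  79  72  72  91  67]
 [ 68  71  70  73  74  71  70 103  87]
 [ 65  72  72  70  73  72  71  94  82]
 [ 64  68  69  71  73  71  72  78  68]
 [ 88  98  71  71  69  69  70  70  71]
 [ 96  97  60  71  72  68  68  71  70]
 [ 95  75  64  85  75 104  67  72  68]]
```

View pics/l.png

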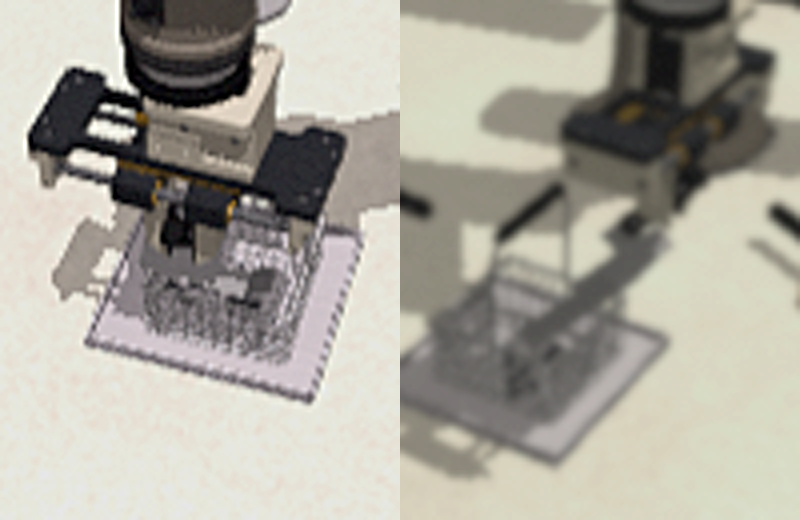

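Side view: the tail sits near 45°. The scene shows the pan sloping into the basket with dark castings at its bottom, around px (238,217). The pan is now clear of the rim, so I'll soften slightly to let it swing steeper onto the rim.

```bash
cat >> h.py <<'E'
def tail():
    B=cap('side');o=get_obs();g=o['tool_pos']+[0,0,5];d=np.array([.21,.978])
    for t in(40,50,60):
        r=np.radians(t);p=proj(B,g+np.r_[d*(45*np.cos(r)+9*np.sin(r)),45*np.sin(r)-9*np.cos(r)]);print(t,p[1],end=' ')
    c=B['color'].max(2)[:,int(p[0])+1:int(p[0])+4].mean(1);v=int(p[1]);print('rows<35:',[i for i in range(v-4,v+14) if c[i]<35],o['moment'].round(2),o['contact_force'].round(1),round(o['finger_force'],1))
E
python3 -c "from h import *;tail()"
python3 -m creep '[{"hand":0.1734,"tx":0,"ty":0,"tz":0,"spin":0},{"hand":0.1734,"tx":0,"ty":0,"tz":0,"spin":0}]'>/dev/null;python3 -c "from h import *;tail()"
python3 -m creep '[{"hand":0.1737,"tx":0,"ty":0,"tz":0,"spin":0},{"hand":0.1737,"tx":0,"ty":0,"tz":0,"spin":0}]'>/dev/null;python3 -c "from h import *;tail()"
```

```text
40 192.4 50 189.5 60 186.5 rows<35: [182, 183, 184, 185, 186, 187, 188, 189, 190, 191] [ 0.11 -0.01  0.06] [-0.4  0.6 -2.3] 6.8
40 192.4 50 189.4 60 186.4 rows<35: [182, 183, 184, 185, 186, 187, 188, 189, 190, 191] [ 0.04 -0.03  0.  ] [ 0.4  0.4 -2.7] 4.7
40 192.4 50 189.4 60 186.4 rows<35: [182, 183, 184, 185, 186, 187, 188, 189, 190, 191] [0.01 0.05 0.02] [ 0.4  0.  -1.2] 3.1
```

Run:
```python
from h import *
A=load('scene');o=get_obs();g=o['tool_pos']+[0,0,5];d=np.array([.21,.978]);l=np.array([.978,-.21])
for t in(35,42,48,55):
 for r_ in(113,133):
  r=np.radians(t);e=lambda x,y,z:g+np.r_[-d*((x+r_)*np.cos(r)+(z-36)*np.sin(r))+l*y,-(x+r_)*np.sin(r)+(z-36)*np.cos(r)]
  print(t,r_,'lip b/t',proj(A,e(60,40,0)),proj(A,e(60,40,20)),'back b/t',proj(A,e(-60,40,0)),proj(A,e(-60,40,20)),'lipworld',e(60,0,2.5).round())
im=cap('scene')['color'].max(2).astype(int)
np.set_printoptions(linewidth=250)
print(im[168:216:2,232:284:2])
```

```text
35 113 lip b/t [234.7 197.3] [231.7 191.9] back b/t [261.5 189.1] [258.3 183.4] lipworld [456.  19.  85.]
35 133 lip b/t [230.6 198.5] [227.7 193.3] back b/t [256.7 190.6] [253.6 184.9] lipworld [453.   3.  74.]
42 113 lip b/t [239.  202.5] [235.6 197.3] back b/t [263.6 190.6] [259.9 185. ] lipworld [460.  35.  71.]
42 133 lip b/t [235.3 204.3] [231.8 199.2] back b/t [259.2 192.7] [255.6 187.2] lipworld [457.  20.  58.]
48 113 lip b/t [243.  206.6] [239.2 201.7] back b/t [265.4 191.6] [261.3 186.3] lipworld [463.  50.  61.]
48 133 lip b/t [239.6 208.9] [235.8 204.1] back b/t [261.5 194.3] [257.4 189.1] lipworld [460.  37.  46.]
55 113 lip b/t [248.  211.1] [243.8 206.5] back b/t [267.7 192.6] [263.1 187.7] lipworld [467.  69.  51.]
55 133 lip b/t [245.  213.9] [240.8 209.4] back b/t [264.2 195.9] [259.7 191. ] lipworld [465.  57.  34.]
[[ 95  96  95  95  93  89  71  39  25  46  84  92  93  92  91  87  88  86  77  67  71  71  65  46  29  67]
 [ 97  96  96  95  87  62  31  27  56  74  82  92  97 103 115 120 131 133 112  75  71  72  68  46  42 103]
 [ 96  96  95  87  57  25  28  59  85 
[... 1616 characters left out ...]
  59  66  75  84  87  89  86  86 100 116 134 143 145 144]
 [ 73  98  99  81  78  77  72  61  56  56  59  61  64  69  76  84  95 112 118 109  93  88 105 137 144 144]
 [ 71  81  74  70  78  71  59  56  57  61  71  71  71  68  77  76  94 115 124 123 117  99 101 138 144 144]
 [ 71  74  58  61  72  70  62  57  60  66  68  67  68  70  79  81  97 119 124 120 104  97 127 143 144 145]
 [ 72  72  54  55  62  60  67  65  66  65  67  68  66  72  81  97 113 124 122 106  99 126 142 144 145 144]
 [ 69  68  61  54  49  57  69  73  65  67  70  69  64  73  96 114 123 121 112 101 126 142 145 144 144 144]
 [ 71  73  61  48  53  59  68  73  66  69  71  70  67  81 109 122 123 114  99 125 142 144 144 144 145 144]]
```

The scene band (263,188)→(244,206) fits 52–55° with the grip unslipped. I'll dwell briefly, tighten, lift, and carry the pan back.

```bash
python3 -m creep '[{"hand":0.1737,"tx":0,"ty":0,"tz":0,"spin":0},{"hand":0.1,"tx":0,"ty":0,"tz":0,"spin":0},{"hand":0.1,"tx":0,"ty":0,"tz":0,"spin":0},{"hand":0.1,"tx":0,"ty":0,"tz":-0.01,"spin":0},{"hand":0.1,"tx":0,"ty":0,"tz":-0.02,"spin":0}]'|grep -E "contact|tool"
python3 -m creep '[{"hand":0.1,"tx":0,"ty":0,"tz":-0.025,"spin":0},{"hand":0.1,"tx":0.01,"ty":0,"tz":-0.01,"spin":0},{"hand":0.1,"tx":0.025,"ty":0,"tz":0,"spin":0},{"hand":0.1,"tx":0.03,"ty":0,"tz":0,"spin":0},{"hand":0.1,"tx":0.03,"ty":0,"tz":0,"spin":0}]'|grep -E "contact|tool"
python3 -m creep '[{"hand":0.1,"tx":0.013,"ty":0,"tz":0.02,"spin":0},{"hand":0.1,"tx":0,"ty":0,"tz":0.03,"spin":0},{"hand":0.1,"tx":0,"ty":0,"tz":0.03,"spin":0},{"hand":0.1,"tx":0,"ty":0,"tz":0.01,"spin":0},{"hand":0.1,"tx":0,"ty":0,"tz":0,"spin":0}]'|grep -E "contact|tool|grip|time"
python3 - <<'E'
from h import *
A=cap('scene','pics/m_scene.png');o=get_obs();g=o['tool_pos']+[0,0,5];d=np.array([.21,.978]);l=np.array([.978,-.21])
for t in(40,47,54,60):
  r=np.radians(t);r_=113;e=lambda x,y,z:g+np.r_[-d*((x+r_)*np.cos(r)+(z-36)*np.sin(r))+l*y,-(x+r_)*np.sin(r)+(z-36)*np.cos(r)]
  print(t,'lip b/t',proj(A,e(60,40,0)),proj(A,e(60,40,20)),'back b/t',proj(A,e(-60,40,0)),proj(A,e(-60,40,20)),e(60,0,2.5).round())
np.set_printoptions(linewidth=250);print(A['color'].max(2).astype(int)[200:246:2,260:312:2])
E
```

```text
tool_pos: [481.9, 138.8, 237.1]
contact_force: [-0.1, 0.7, -1.3]
tool_pos: [502.1, 233.1, 271.6]
contact_force: [0.2, 0.6, -1.9]
time: 22.98
tool_pos: [504.8, 244.6, 181.6]
contact_force: [0.0, -0.3, -1.7]
grip_width: 15.8
40 lip b/t [266.4 218.8] [263.  213.5] back b/t [294.5 209. ] [291.  203.3] [482. 136.  51.]
47 lip b/t [271.1 223.9] [267.2 218.8] back b/t [296.8 210.4] [292.7 204.9] [486. 153.  38.]
54 lip b/t [276.2 228.6] [271.9 223.8] back b/t [299.2 211.5] [294.6 206.3] [490. 172.  28.]
60 lip b/t [280.9 232.2] [276.3 227.8] back b/t [301.3 212.2] [296.2 207.4] [493. 188.  21.]
[[ 89  84  78  91 117 131 141 144 146 148 146 147 147 147 147 146 134  91  64  62  63  63  78  99 107 131]
 [ 89  93  92  91  87  88 102 118 135 146 147 147 147 147 147 146 142 109  67  63  62  64  81 103 123 143]
 [ 86  95  98 114 120 112  95  90 106 139 147 147 147 146 147 141 119  76  60  62  63  71  91 121 141 147]
 [ 86  84  98 118 127 126 118 101 102 140 147 146 146 145 135 102  72  59  61  63  64  86 120 141 147 147]
 [ 87  90  99 121 127 122 106  99 129 145 147 147 144 124  89  63  58  61  64
[... 1256 characters left out ...]
 104 128 145 147 147 148 147 146 148 148 149 150 149 149]
 [ 96  97  97  96  96  97  95  96  96  97  97 102 127 146 148 147 148 148 148 149 148 148 150 149 148 147]
 [ 95  95  96  96  96  96  95  97  98  98 102 122 143 147 147 147 148 149 149 148 148 149 150 149 149 147]
 [106  98  96  97  96  96  95  96  99 100 116 142 147 146 147 147 148 150 149 149 149 148 148 150 149 149]
 [137 115  97  98  97  97  96 103 118 120 139 147 148 147 147 147 148 149 149 149 149 148 149 151 149 148]
 [135 110 108 115 103 104 106 128 144 144 147 146 148 148 148 148 149 146 148 149 149 149 149 150 150 149]
 [109 109 124 115 116 134 134 145 147 147 147 148 148 149 149 150 150 148 148 149 150 149 148 148 149 149]]
```

Lip bottom at scene (276,228) fits 54°, lip about 25 mm above the bench. I'll lower to the bench, then let the pan rotate flat in a soft pinch, lip staying put.

```bash
G='contact|tool|finger'
python3 -m creep '[{"hand":0.1,"tx":0,"ty":0,"tz":0.012,"spin":0},{"hand":0.1,"tx":0,"ty":0,"tz":0.008,"spin":0},{"hand":0.1,"tx":0,"ty":0,"tz":0.003,"spin":0},{"hand":0.172,"tx":0,"ty":0,"tz":0,"spin":0},{"hand":0.1728,"tx":0,"ty":0,"tz":0.001,"spin":0}]'|grep -E $G
python3 -m creep '[{"hand":0.1728,"tx":0.008,"ty":0,"tz":0.005,"spin":0},{"hand":0.1728,"tx":0.008,"ty":0,"tz":0.005,"spin":0},{"hand":0.1728,"tx":0.008,"ty":0,"tz":0.005,"spin":0},{"hand":0.1728,"tx":0.008,"ty":0,"tz":0.006,"spin":0},{"hand":0.1728,"tx":0.008,"ty":0,"tz":0.006,"spin":0}]'|grep -E $G
python3 -m creep '[{"hand":0.1728,"tx":0.008,"ty":0,"tz":0.007,"spin":0},{"hand":0.1728,"tx":0.007,"ty":0,"tz":0.008,"spin":0},{"hand":0.1728,"tx":0.007,"ty":0,"tz":0.008,"spin":0},{"hand":0.1728,"tx":0.006,"ty":0,"tz":0.008,"spin":0},{"hand":0.1728,"tx":0,"ty":0,"tz":0,"spin":0}]'|grep -E $G
python3 - <<'E'
from h import *
A=cap('scene','pics/n_scene.png');o=get_obs();g=o['tool_pos']+[0,0,5];d=np.array([.21,.978]);l=np.array([.978,-.21])
for t in(15,25,35,45):
  r=np.radians(t);r_=113;e=lambda x,y,z:g+np.r_[-d*((x+r_)*np.cos(r)+(z-36)*np.sin(r))+l*y,-(x+r_)*np.sin(r)+(z-36)*np.cos(r)]
  print(t,'lip b/t',proj(A,e(60,40,0)),proj(A,e(60,40,20)),'back b/t',proj(A,e(-60,40,0)),proj(A,e(-60,40,20)),e(60,0,2.5).round())
np.set_printoptions(linewidth=250);print(A['color'].max(2).astype(int)[204:250:2,264:322:2])
E
```

```text
tool_pos: [505.4, 245.3, 159.1]
contact_force: [-1.1, 4.4, 9.4]
finger_force: 10.8
tool_pos: [513.4, 283.9, 130.4]
contact_force: [0.3, 1.5, 1.5]
finger_force: 7.2
tool_pos: [518.7, 310.9, 98.6]
contact_force: [0.2, -0.6, -1.8]
finger_force: 7.3
15 lip b/t [271.4 226.9] [270.2 221.5] back b/t [305.6 232.8] [304.7 227.1] [485. 156.  27.]
25 lip b/t [275.4 235.1] [273.4 229.7] back b/t [308.2 235.6] [306.2 229.8] [489. 171.   1.]
35 lip b/t [280.6 243. ] [277.8 237.7] back b/t [311.1 238.1] [308.1 232.4] [493. 191. -23.]
45 lip b/t [286.9 250.3] [283.3 245.3] back b/t [314.2 240.2] [310.4 234.8] [498. 214. -42.]
[[ 79  97 107 106  95  90 108 142 149 149 149 149 149 150 149 150 149 149 149 149 134  77  39  37  33  32  32  34  30]
 [ 72  80  87  96 109  94 103 142 150 150 149 149 149 149 149 149 150 149 150 148 119  44  32  33  34  31  33  33  33]
 [ 70  81  84  84  82  91 131 147 149 149 149 149 150 150 149 149 150 150 149 146 106  40  26  27  31  31  32  34  33]
 [ 76  84  84  75  79 125 148 150 149 149 149 149 149 150 150 149 149 150 149 144 108  66  54  42  28  25  27  30  32]
 [ 83 
[... 1555 characters left out ...]
 97  96  97 100 101 101 101 100 100 100  99 101 102 101 101 101 100 101 101 101 106 107 131 150 152 151]
 [ 98  98  98  98  98  99  99 100 100  99 101 100 100 100 101 101 102 101 101 101 102 102 101 101 102 120 149 152 152]
 [ 98  99  99 100 100  99  99 100 100  99 100 101 101 101 101 100 100 102 102 102 101 102 102 102 102 121 147 149 151]
 [ 99  98  99  99  99  99  99  99 100 101 101 101 101 102 102 101 101 101 102 101 101 101 101 102 102 115 136 148 151]
 [106 106 104 103 101 103 101 101 100 101 101 101 101 101 101 102 102 102 102 101 101 102 103 109 105 102 109 129 147]
 [141 142 137 133 127 132 124 112 100 103 114 113 119 116 108 102 103 103 104 102 101 102 118 142 137 125 113 124 145]]
```

It matches 25° with the lip on the bench, and the pan floor looks clear. Finish lowering.

```bash
G='contact|tool|finger|time|grip'
python3 -m creep '[{"hand":0.1728,"tx":0.006,"ty":0,"tz":0.009,"spin":0},{"hand":0.1728,"tx":0.005,"ty":0,"tz":0.009,"spin":0},{"hand":0.1728,"tx":0.005,"ty":0,"tz":0.008,"spin":0},{"hand":0.1728,"tx":0.005,"ty":0,"tz":0.008,"spin":0},{"hand":0.1728,"tx":0.003,"ty":0,"tz":0.008,"spin":0}]'|grep -E $G
python3 -m creep '[{"hand":0.1728,"tx":0.003,"ty":0,"tz":0.007,"spin":0},{"hand":0.1728,"tx":0.002,"ty":0,"tz":0.007,"spin":0},{"hand":0.1728,"tx":0.002,"ty":0,"tz":0.006,"spin":0},{"hand":0.1728,"tx":0,"ty":0,"tz":0.003,"spin":0},{"hand":0.1728,"tx":0,"ty":0,"tz":0,"spin":0}]'|grep -E $G
```

```text
time: 25.58
tool_pos: [524.2, 334.7, 57.1]
contact_force: [0.0, -0.8, -1.1]
grip_width: 15.7
finger_force: 7.2
time: 26.2
tool_pos: [525.7, 341.3, 34.8]
contact_force: [0.6, 0.6, -1.2]
grip_width: 16.0
finger_force: 7.1
```

```bash
G='contact|tool|finger|time|grip'
python3 -m creep '[{"hand":0.1728,"tx":0,"ty":0,"tz":0.002,"spin":0},{"hand":0.1735,"tx":0,"ty":0,"tz":0.0015,"spin":0},{"hand":0.1745,"tx":0,"ty":0,"tz":0,"spin":0},{"hand":0.4,"tx":0,"ty":0,"tz":0,"spin":0},{"hand":0.4,"tx":0,"ty":0,"tz":0,"spin":0}]'|grep -E $G
python3 -m creep '[{"hand":0.5,"tx":0,"ty":0,"tz":0,"spin":0},{"hand":0.5,"tx":0,"ty":0,"tz":-0.03,"spin":0},{"hand":0.5,"tx":0,"ty":0,"tz":-0.05,"spin":0},{"hand":0.5,"tx":0,"ty":0,"tz":-0.06,"spin":0},{"hand":0.5,"tx":0,"ty":0,"tz":-0.06,"spin":0}]'|grep -E $G
python3 -m creep '[{"hand":0.5,"tx":-0.06,"ty":-0.02,"tz":-0.02,"spin":0},{"hand":0.5,"tx":-0.06,"ty":-0.05,"tz":0,"spin":0},{"hand":0.5,"tx":-0.06,"ty":-0.05,"tz":0,"spin":0},{"hand":0.5,"tx":0,"ty":0,"tz":0,"spin":0}]'|grep -E $G
python3 - <<'E'
from h import *
o=get_obs();print(o['tool_pos'])
for n in('side','scene','wrist'):
    c=cap(n,f'pics/z_{n}.png')
A=load('scene');B=load('side')
# pan hypothesis: lip at ~TCP line
d=np.array([.21,.978]);L=np.array([525.7,341.3])-d*173
l=np.array([.978,-.21])
print('lip',L)
for c,n in((A,'scene'),(B,'side')):
    print(n,[proj(c,np.r_[L+l*s+d*b,z]).tolist() for s,b,z in((40,0,20),(-40,0,20),(-40,120,20),(40,120,20),(0,218,36))])
    q=np.array([proj(c,np.r_[[456,20]+l*s+d*b,3+6]) for s,b in((-57,-57),(57,-57),(57,57),(-57,57))]);print('bask',q.tolist())
    im=c['color'].max(2).astype(float)
    M=np.zeros(im.shape,np.uint8);P=np.array([proj(c,np.r_[L+l*s+d*b,2.5]) for s,b in((-33,3),(33,3),(33,110),(-33,110))]);cv2.fillPoly(M,[P.astype(np.int32)],255)
    v=im[M>0];print('pan floor',v.min(),np.percentile(v,[5,50,95]))
E
```

```text
time: 26.82
tool_pos: [525.4, 340.7, 30.9]
contact_force: [-0.7, -0.2, -0.5]
grip_width: 31.7
finger_force: 0.0
time: 27.45
tool_pos: [525.3, 340.9, 233.0]
contact_force: [0.8, 0.6, 0.8]
grip_width: 46.0
finger_force: 0.0
time: 27.95
tool_pos: [392.8, 210.6, 249.7]
contact_force: [1.1, 0.9, 1.4]
grip_width: 45.9
finger_force: 0.0
[392.80627639 210.58615082 249.74951414]
lip [489.37  172.106]
scene [[275.7, 229.9], [287.9, 216.7], [321.5, 229.9], [310.5, 244.4], [347.2, 245.1]]
bask [[237.5, 195.9], [218.1, 212.1], [246.4, 224.2], [264.8, 206.7]]
pan floor 56.0 [ 58. 102. 107.]
side [[249.0, 233.1], [273.8, 240.6], [260.3, 274.2], [234.1, 265.7], [233.6, 297.8]]
bask [[298.8, 193.9], [266.9, 185.4], [255.3, 210.0], [288.9, 219.5]]
pan floor 5.0 [ 78.75 122.   127.  ]
```

Castings check by numbers: pan floor against the first picture, and dark spots in the basket.

Run:
```python
from h import *
B=load('side');A=load('scene');d=np.array([.21,.978]);l=np.array([.978,-.21])
def reg(im,c,L,lo,hi,w,z):
    M=np.zeros(im.shape,np.uint8);cv2.fillPoly(M,[np.array([proj(c,np.r_[L+l*s+d*b,z]) for s,b in((-w,lo),(w,lo),(w,hi),(-w,hi))]).astype(np.int32)],255);return im[M>0]
b0=cv2.imread('pics/b.png').max(2);b1=B['color'].max(2)
L0=np.array([488.9,160.6]);L1=np.array([489.4,172.1])
for im,L in((b0,L0),(b1,L1)):
    v=reg(im,B,L,6,104,30,2.5);print('floor',v.size,(v<70).sum(),(v<45).sum(),np.sort(v)[:12])
np.set_printoptions(linewidth=250)
print(b1[178:224,252:304].astype(int)[:, ::1].clip(0,99)//10)
M=(b1<45).astype(np.uint8);M[:178]=0;M[224:]=0;M[:,:252]=0;M[:,304:]=0
n,_,s,ce=cv2.connectedComponentsWithStats(M)
for i in range(1,n):
    if s[i,4]>3: print(s[i],ce[i].round(1),onz(B,*ce[i],10))
```

```text
floor 595 81 33 [22 23 26 27 28 28 28 29 30 30 30 31]
floor 615 8 0 [46 57 63 66 68 68 69 69 71 71 72 72]
[[9 9 9 ... 6 8 8]
 [9 9 9 ... 8 9 9]
 [9 9 9 ... 9 9 9]
 ...
 [9 9 9 ... 9 9 9]
 [9 9 9 ... 9 9 9]
 [9 9 9 ... 9 9 9]]
[258 178  46  17 286] [280.5 184. ] [453.8 -59.2  10. ]
[288 192   3  14  31] [289. 198.] [ 4.195e+02 -4.000e-01  1.000e+01]
[273 196   8   3  14] [276.5 197.4] [461.1   2.2  10. ]
[261 200   3   2   4] [262.  200.8] [507.2  23.2  10. ]
[267 200   4   2   6] [268.5 200.5] [486.   19.3  10. ]
[273 200   2   3   4] [273.8 201.2] [468.4  20.1  10. ]
[277 204   8   3  14] [280.7 204.9] [443.9  32.6  10. ]
```

Run:
```python
from h import *
A=load('scene')
for im in(cv2.imread('pics/j_scene.png').max(2),A['color'].max(2)):
    M=(im<45).astype(np.uint8);M[:162]=0;M[184:]=0;M[:,:230]=0;M[:,254:]=0
    n,_,s,ce=cv2.connectedComponentsWithStats(M);print([ (s[i].tolist(),ce[i].round(1).tolist()) for i in range(1,n) if s[i,4]>8])
# dark spots on tray/bench around basket, scene view
im=A['color'].max(2);M=(im<60).astype(np.uint8);M[:185]=0;M[260:]=0;M[:,:200]=0;M[:,330:]=0
n,_,s,ce=cv2.connectedComponentsWithStats(M)
for i in range(1,n):
    if s[i,4]>3: print(s[i],ce[i].round(1),onz(A,*ce[i],10))
```

```text
[([235, 167, 15, 13, 51], [241.6, 173.2])]
[([235, 167, 15, 13, 37], [241.1, 173.5])]
[246 206   4   4  10] [247.5 207.5] [440.2  34.8  10. ]
[236 209   3   3   7] [237. 210.] [466.6   7.1  10. ]
[237 211   5   9  24] [238.7 215.1] [490.5  23.   10. ]
[290 220   6   3   6] [292.5 221.3] [455.5 198.4  10. ]
[299 224  14   6  15] [305.3 226.4] [465.2 243.9  10. ]
[278 233  31  14  52] [293.  239.6] [541.  224.2  10. ]
[315 233  15   8  65] [322.9 236. ] [490.4 306.7  10. ]
```

The basket hasn't moved. Both cameras agree on casting spots inside it at about (440,34), (466,5) and (470–490,20), and the pan is empty and flat.

```bash
python3 -c "from plant import close_job;print(close_job())"
```

```text
the job is handed in; nothing more can be done
None
```

I handed the job in at about 28 s: the basket stands upright in the drip tray, the pan is empty and back on the bench, and camera measurements put the castings in the basket; the judge gave no verdict.

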